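Clear the instrument case off the picking basket and put up its carry handle

ROBOT

A 6-joint arm with a two-finger parallel gripper is mounted at the origin on the work surface. World frame = base frame: x ahead of the robot, y to its left, z up, the work surface at z = 0. Lengths are in m, angles in rad, forces in N, time in s.
With the tool pointing down it reaches from about 0.35 to 0.975 m from the base axis. Payload 7.1 kg.
Tool frame: the origin (TCP) lies at the centre of the arm's flange, where the gripper is bolted on; the fingertips stand 182 mm ahead of it and the grasp point (between the pads) lies 163 mm ahead of it (hold_point_z is the distance from the TCP to the grasp point, in m); x points along the fingers, y is the direction in which the jaws open and shut, and the axes are right-handed (so a half turn about x gives the same grasp; the last joint's range is limited). The gripper opens to 88 mm and grips with 3 to 60 N. Pads are 20 mm wide; open, the fingers measure 115 mm over their backs; the gripper's body (75 mm by 178 mm) begins 61 mm behind the grasp point.
Start: joints at [-1.232, 0.423, 1.63, -0, 1.089, -0.019], TCP at [0.219, -0.585, 0.405] pointing down, gripper open.
Joint ranges: [-3, 3], [-0.9, 2.11], [0.09, 2.58], [-1.31, 4.45], [0.11, 2.69], [-2.54, 2.54]. Speed limits (rad/s): [2.39, 2.39, 3.01, 3.14, 3.14, 3.14].

INTERFACE

Orientations are given as a 3x3 rotation matrix whose columns are the frame's x, y, z axes.
In Python, from bench import reach, line_to, move_j, gripper_to, wait, inverse_kinematics, get_image, camera_params, PlanningError, job_done, boxes_of, outline_of, place_of, get_time_s, get_joints, get_qd, get_tau, get_ee_pos, get_orientation, get_wrist_force, get_torque, get_opening, hold_point_z gives the robot as it stands. Calls block until the motion is done:
- reach(position, orientation): joint-space move of the TCP to a pose.
- line_to(position, ori=None, vel=0.15): straight line of the TCP; ori=None keeps the orientation; vel is the mean speed in m/s.
- move_j(angles): joint-space move.
- gripper_to(opening, grip_force=None): finger opening in m; grip_force is the grip in N (None keeps the last); returns when the fingers have stopped.
- wait(seconds).
- inverse_kinematics(position, orientation): joint angles nearest the present ones, or None.
- get_image(name): name is "scene" or "top"; returns (picture, depth): 480x640x3 uint8, red, green, blue; 480x640 float32, m along the optical axis (not along the pixel's ray), 0 where there is no reading.
- camera_params(name): a dict with "fx", "fy", "cx", "cy" (pixels), "R" (3x3) and "t" (3): a world point X has camera coordinates R X + t. Camera axes: x right, y down, z forward; pixel columns grow to the right and rows downward; lengths in m; the calibration is good to about 2 mm. A picture is of the moment at which its call begins. camera_params takes no time and is no camera call.
A pose or a line that the arm cannot do raises PlanningError and nothing moves.
- job_done(): hands the job in, once; it reports no verdict.
Trained networks look in the newest picture that a camera, given by its name, has taken for a name from the list of things; names that differ only in an ending like _2 or _b are one class to them, and where a whole thing is asked for, a point or a joint stands for the part that bears it (a point fixed in the world has none). Each returns a list of dicts, best first, with "score" (0 to 1); they miss things now and then, are a little off and sometimes report something else, mostly with a low value. They report only what shows in the picture. A call takes as long as a camera call.
- boxes_of(camera, query): "at" ([x, y, z] in m, in world coordinates, good to about 4 mm: the middle of the surface that is visible of it).
- outline_of(camera, query): "mask" (480x640 bool, what is visible of it).
- place_of(camera, query): "at" ([x, y, z] in m, in world coordinates, good to about 4 mm: a listed point, or the origin of a listed thing).
Readings, each from a call of its own:
- get_time_s(): time.
- get_joints(): joint angles.
- get_qd(): joint speeds.
- get_tau(): joint torques, N m.
- get_ee_pos(): TCP position.
- get_orientation(): TCP orientation.
- get_wrist_force(): force on the tool from outside, world axes, zero at the start.
- get_torque(): the same for the moment, N m.
- get_opening(): finger opening in m.
Only numpy, scipy, OpenCV 4.12 (cv2) and the standard library are available. Lean on these libraries where they do the work, as an engineer would, in place of code of your own. Each camera call takes 0.05 s, during which the arm holds its last target. There are 200 camera calls.

TASK

The white picking basket is about to be carried off, but a long steel instrument case lies across it and over its folded carry handle. First lift the case off without tipping it and set it down gently, flat and lid up, inside the long shallow tray; then swing the basket's carry handle up until it snaps home in its upright position, and let go of it so that it stands there. Leave the cartons in the basket and the small jar and the spatula on the counter where they are.

Things in the scene. Friction and masses are not known exactly. Their poses are not given: they have to be found in the camera images.
- basket: White slotted plastic basket, open on top, fixed to the counter: 170 (x) x 260 (y) x 100 mm high, walls 5 mm, floor 5 mm thick. Origin: centre of its underside; z up, -x towards the side on which the folded handle sticks out. It stands to the left or to the right of the robot's middle, the tray on the other side.
- bail (a joint): Carry handle of the basket, a steel U-shaped bail: angle in rad about a level axis along the basket's y. 0 = folded down level, its grip sticking out on the basket's -x side; 1.57 = upright, the end stop. A spring resists the swing up to about 1.2 rad and from there pulls the handle home to 1.57 and keeps it there; let go before that, the handle falls back to 0.
- handle_grip (a point): Middle of the handle's grip: a round grey plastic sleeve, 18 mm in diameter and 130 mm long, along the basket's y, on the 289 mm wide 10 mm cross bar. 140 mm from the hinge axis; folded, it is 88 mm above the counter, 55 mm clear (from its centre line) of the basket's front wall. The two flat side arms are 142 mm to either side of it.
- handle_hinge (a point): Point on the handle's hinge axis in the middle of the basket, 88 mm above the basket's underside (does not move).
- case: Closed stainless steel instrument case, a plain long box 270 (x) x 60 (y) x 36 mm high, 0.25 to 0.5 kg, centre of mass in its middle. Origin: centre of its underside; x along its length, z up. It lies flat across the basket's front and back rims (its underside at 100 mm), roughly along the basket's x, and juts out over the folded grip.
- tray: Long shallow aluminium tray fixed to the counter: 320 (x) x 140 (y) mm outside, 312 x 132 mm inside, rim 12 mm high, floor 3 mm thick. Origin: centre of its underside; x along its length. The case goes inside it, lengthwise, either way round.
- carton_a: Bystander: white medicine carton with a green band, 50 x 80 x 60 mm, standing in the basket.
- carton_b: Bystander: white medicine carton with a blue band, 45 x 90 x 50 mm, standing in the basket.
- ointment: Bystander: small white jar, 48 mm in diameter, 45 mm high, between basket and tray. Origin at its underside.
- spatula: Bystander: spatula with black handle, 170 mm long, lying in front of the robot between basket and tray.

How it is judged:
By the outcome, as a careful person would: the job done as asked, in the order asked, and still so for the second after the job is handed in, with the robot touching nothing.
It also fails if it takes over 64 s, if anything falls off the work surface, if the arm or the gripper's body presses on something with over 40 N, if the wrist force passes 120 N, or if a joint passes its speed limit or range.

## Working session

There is one attempt and no reset: what is moved stays moved. The work goes in short steps, each a Python script; the robot and the scene stay as the last script left them, time stands still between calls to the robot, and variables do not carry over. Pictures are saved under pics/ and viewed, about 8 in all and at most 12, crops included, and the job is handed in when it is done.

```bash
mkdir -p pics; cat > h.py <<'E'
import numpy as np, cv2
from bench import *
def save(cam,fn):
    im,d=get_image(cam); cv2.imwrite('pics/'+fn,im[:,:,::-1]); return im,d
def cloud(cam,d):
    p=camera_params(cam); v,u=np.mgrid[:480,:640]
    X=np.stack([(u-p['cx'])/p['fx']*d,(v-p['cy'])/p['fy']*d,d],-1)
    return (X-np.array(p['t']))@np.array(p['R'])
def down(yaw): # jaw axis (tool y) at yaw in world xy
    x=np.array([0,0,-1.]); y=np.array([np.cos(yaw),np.sin(yaw),0]); return np.stack([x,y,np.cross(x,y)],1)
E
python3 - <<'E'
from h import *
np.set_printoptions(precision=4,suppress=True)
ims=[]
for c in ['scene','top']:
    im,d=save(c,c+'0.png'); P=cloud(c,d)
    for q in ['basket','handle_grip','handle_hinge','case','tray','ointment','spatula','carton_a']:
        r=place_of(c,q); print(c,q,[(np.array(a['at']).round(3).tolist(),round(a['score'],2)) for a in r[:2]])
    for q in ['case','tray','handle_grip']:
        r=outline_of(c,q)
        if r:
            m=r[0]['mask']&(d>0); X=P[m]
            z=np.median(X[:,2]); 
            if q=='case': X=X[abs(X[:,2]-.136)<.006]
            if len(X)>20:
                rr=cv2.minAreaRect((X[:,:2]*1000).astype(np.float32)); print(' ',q,r[0]['score'],len(X),z,rr,cv2.boxPoints(rr).tolist())
print(hold_point_z, get_time_s())
E
```

```text
scene basket [([0.557, -0.271, 0.0], 0.7)]
scene handle_grip []
scene handle_hinge [([0.554, -0.276, 0.087], 0.85)]
scene case [([0.526, -0.276, 0.104], 0.88), ([0.463, 0.002, 0.002], 0.47)]
scene tray [([0.597, 0.225, -0.0], 0.69)]
scene ointment [([0.674, 0.008, -0.002], 0.7)]
scene spatula [([0.46, 0.004, -0.001], 0.61)]
scene carton_a [([0.572, -0.332, 0.006], 0.83), ([0.538, -0.208, 0.005], 0.74)]
  case 0.76 2367 0.13372117309471684 ((529.485595703125, -278.0923767089844), (272.0639953613281, 60.733882904052734), 10.098947525024414) [[390.23638916015625, -272.0489501953125], [400.88604736328125, -331.84185791015625], [668.7348022460938, -284.13580322265625], [658.0851440429688, -224.3428955078125]]
  tray 0.62 7737 0.0014497167172187041 ((588.5028686523438, 226.24749755859375), (144.96340942382812, 340.87115478515625), 80.83122253417969) [[408.6954345703125, 181.84963989257812], [745.2113647460938, 127.53411102294922], [768.310302734375, 270.6453552246094], [431.79437255859375, 324.96087646484375]]
  handle_grip 0.58 675 0.0893847394601956 ((450.7066955566406, -308.782104492187
[... 819 characters left out ...]
222045898438, -284.6245422363281], [654.7897338867188, -224.49337768554688]]
  tray 0.81 8100 0.0026670003321208648 ((596.868896484375, 227.46994018554688), (147.5773162841797, 326.4181213378906), 80.9368667602539) [[424.0740661621094, 180.3116455078125], [746.4169311523438, 128.89337158203125], [769.6636962890625, 274.62823486328125], [447.32086181640625, 326.0465087890625]]
  handle_grip 0.83 1138 0.0918776124325196 ((498.20904541015625, -307.68096923828125), (175.6315155029297, 341.2044372558594), 13.127151489257812) [[373.9421081542969, -161.48094177246094], [451.43402099609375, -493.7691650390625], [622.4759521484375, -453.8809814453125], [544.9840698242188, -121.5927734375]]
0.1633 1.2
```

View pics/top0.png

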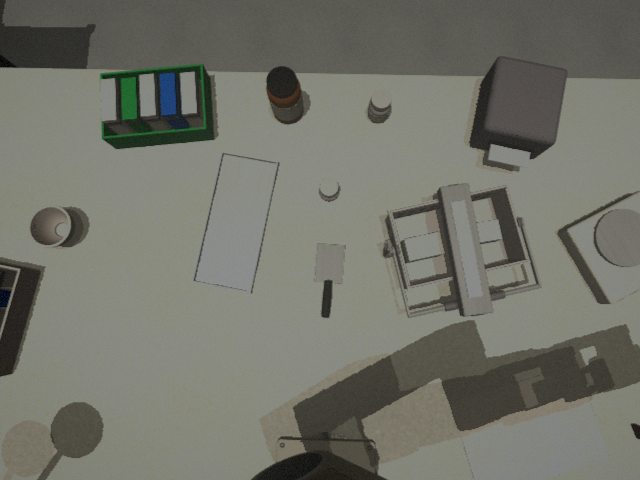

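View pics/scene0.png

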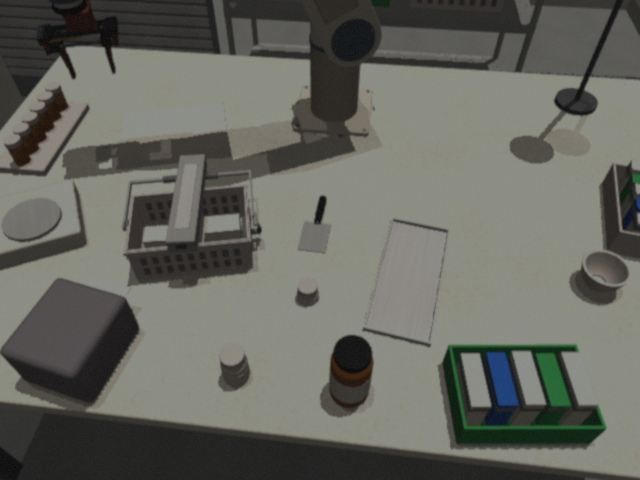

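```bash
python3 - <<'E'
from h import *
np.set_printoptions(precision=3,suppress=True)
H=hold_point_z if not callable(hold_point_z) else hold_point_z()
c=np.array([.527,-.278]); t=np.array([.597,.2265])
for k in (0,180):
    a=inverse_kinematics([*c,.122+H],down(np.radians(100+k))); b=inverse_kinematics([*t,.03+H],down(np.radians(80.9+k)))
    print(k,a,b)
k=min((0,180),key=lambda k:(lambda a:9 if a is None else abs(a[5]))(inverse_kinematics([*c,.122+H],down(np.radians(100+k)))))
print('k',k)
R=down(np.radians(100+k))
reach([*c,.22+H],R); line_to([*c,.122+H],vel=.12)
print(get_wrist_force())
gripper_to(.05,grip_force=40); print('open',get_opening(),get_wrist_force())
line_to([*c,.13+H],vel=.04); print(get_wrist_force(),get_torque())
line_to([*c,.26+H],vel=.15); wait(.3)
print(get_wrist_force(),get_torque(),get_opening(),get_ee_pos(),get_time_s())
im,d=save('top','top1.png');
im2,d2=save('scene','sc1.png'); P=cloud('scene',d2)
r=outline_of('scene','case')
if r:
    X=P[r[0]['mask']&(d2>0)]; print(r[0]['score'],np.percentile(X[:,2],[2,50,98]))
for cam,dd in (('top',d),('scene',d2)):
    for q in ('handle_grip','handle_hinge','basket'): print(cam,q,[(np.round(a['at'],3).tolist(),round(a['score'],2)) for a in place_of(cam,q)[:2]])
E
```

```text
0 [-0.505  0.538  1.769 -0.     0.835 -2.251] [ 0.344  0.724  1.688 -0.     0.729 -1.068]
180 [-0.505  0.538  1.769 -0.     0.835  0.891] [ 0.344  0.724  1.688 -0.     0.729  2.074]
k 180
[-0.171 -1.644 -0.759]
open 0.060035853747948946 [-1.022 -0.357  2.372]
[ 0.938 -0.669 -1.924] [-0.037  0.061 -0.005]
[-0.752 -0.767 -2.103] [0.001 0.03  0.002] 0.05977796245872849 [ 0.527 -0.278  0.423] 5.9833
0.86 [0.24  0.271 0.274]
top handle_grip [([0.422, -0.306, 0.091], 0.84)]
top handle_hinge [([0.556, -0.271, 0.088], 0.72)]
top basket [([0.556, -0.274, 0.0], 0.86)]
scene handle_grip [([0.425, -0.304, 0.087], 0.89)]
scene handle_hinge [([0.554, -0.272, 0.085], 0.56)]
scene basket [([0.558, -0.273, -0.001], 0.87), ([0.424, -0.304, 0.085], 0.15)]
```

View pics/sc1.png

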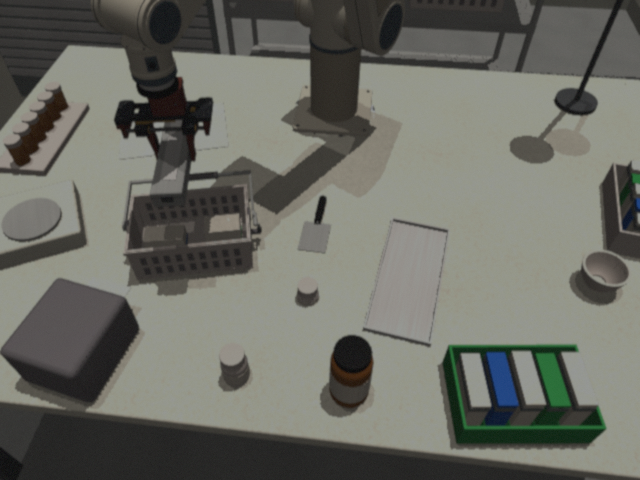

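```bash
python3 - <<'E'
from h import *
np.set_printoptions(precision=3,suppress=True)
H=hold_point_z
t=np.array([.597,.2265]); R=down(np.radians(80.9+180))
line_to([*t,.26+H],ori=R,vel=.22)
line_to([*t,.036+H],vel=.12); wait(.2)
f0=np.mean([get_wrist_force()[2] for _ in range(5)]); z=.036; print(f0)
while z>.020:
    z-=.001; line_to([*t,z+H],vel=.02); f=np.mean([get_wrist_force()[2] for _ in range(5)])
    print(round(z,3),round(f,2),end=' ')
    if f-f0>2.5: break
gripper_to(.082); wait(.2); print(get_wrist_force(),get_opening())
line_to([*t,.16+H],vel=.15)
line_to([.45,.05,.3+H],vel=.3)
print(get_time_s())
for cam in ('top','scene'):
    im,d=save(cam,cam+'2.png'); P=cloud(cam,d)
    for q in ('handle_grip','handle_hinge','tray'): print(cam,q,[(np.round(a['at'],3).tolist(),round(a['score'],2)) for a in place_of(cam,q)[:1]])
    for q in ('case','handle_grip'):
        r=outline_of(cam,q)
        if r:
            X=P[r[0]['mask']&(d>0)]
            zt=.039 if q=='case' else .09
            X=X[abs(X[:,2]-zt)<.015]
            print(q,r[0]['score'],np.percentile(X[:,2],[5,50,95]),cv2.minAreaRect((X[:,:2]*1000).astype(np.float32)))
E
```

```text
-2.492533970934123
0.035 -3.93 0.034 -3.6 0.033 -3.11 0.032 -2.93 0.031 -3.31 0.03 -2.87 0.029 -2.66 0.028 -2.6 0.027 -2.85 0.026 -2.29 0.025 2.14 [-0.588  0.261 -0.517] 0.08225108947103445
16.725
top handle_grip [([0.421, -0.307, 0.092], 0.68)]
top handle_hinge [([0.555, -0.27, 0.087], 0.78)]
top tray []
case 0.65 [0.034 0.039 0.042] ((661.2852172851562, 216.1608428955078), (61.796470642089844, 142.84417724609375), 80.84907531738281)
handle_grip 0.62 [0.081 0.095 0.101] ((526.8363037109375, -275.61505126953125), (237.37709045410156, 298.7112121582031), 14.290855407714844)
scene handle_grip [([0.42, -0.306, 0.089], 0.56)]
scene handle_hinge [([0.557, -0.272, 0.09], 0.82)]
scene tray [([0.599, 0.224, -0.001], 0.69)]
case 0.6 [0.034 0.037 0.04 ] ((599.64453125, 226.08447265625), (60.16756820678711, 274.1916809082031), 80.88642120361328)
handle_grip 0.73 [0.077 0.091 0.099] ((531.8316040039062, -275.66595458984375), (240.451171875, 298.52630615234375), 15.145333290100098)
```

View pics/top2.png

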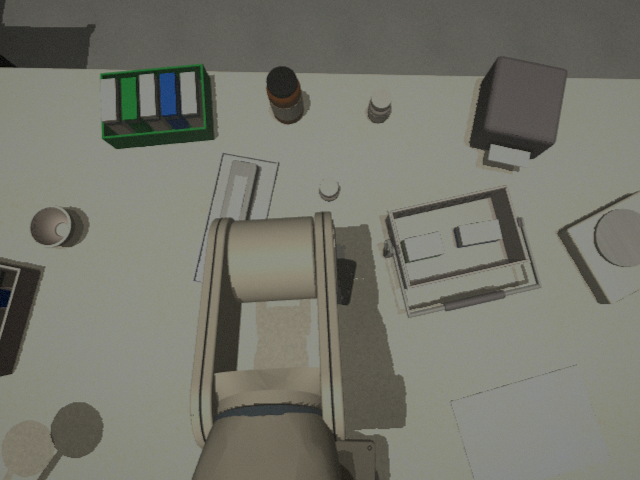

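```bash
cat >> h.py <<'E'
H=hold_point_z; psi=np.radians(14.4); ux=np.array([np.cos(psi),np.sin(psi)])
E
python3 - <<'E'
from h import *
np.set_printoptions(precision=3,suppress=True)
g=np.array([.422,-.306])
k=min((0,np.pi),key=lambda k:(lambda a:9 if a is None else abs(a[5]))(inverse_kinematics([*g,.087+H],down(psi+k))))
R=down(psi+k); print('k',k)
gripper_to(.05); reach([*g,.2+H],R)
im,d=save('top','top3.png'); 
line_to([*g,.087+H],vel=.1); wait(.2); print(get_wrist_force())
gripper_to(.028,grip_force=10); print(get_opening(),get_wrist_force())
gripper_to(.012,grip_force=15); wait(.3); print(get_opening(),get_wrist_force(),get_torque(),get_ee_pos(),get_time_s())
save('scene','sc3.png')
E
```

```text
k 0
[ 0.394 -0.488  0.901]
0.02795643378049643 [ 0.076  0.027 -0.466]
0.01739784692658922 [-6.353 -3.797  2.523] [-0.647  0.969  0.036] [ 0.421 -0.306  0.25 ] 23.0333
```

View pics/sc3.png

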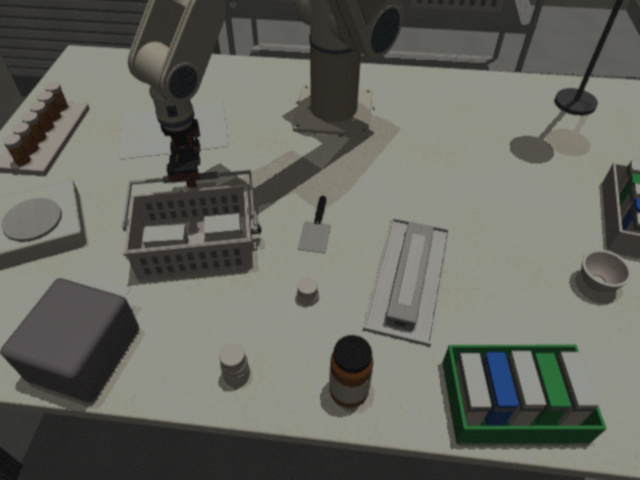

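```bash
python3 - <<'E'
from h import *
np.set_printoptions(precision=2,suppress=True)
p=np.array(get_ee_pos()); off=0
while off<.004:
    f=np.array(get_wrist_force())[:2]@ux; print(round(off,4),round(f,2))
    if f>-1.5: break
    off+=.001; line_to([*(p[:2]-off*ux),p[2]],vel=.02); wait(.1)
b=p[:2]-off*ux; h=b+.14*ux; dz=p[2]-H-.088; print('hinge',h,dz)
gripper_to(.012,grip_force=45)
for a in np.arange(.1,1.46,.09):
    line_to([*(h-.14*np.cos(a)*ux),.088+.14*np.sin(a)+dz+H],vel=.06)
    f=np.array(get_wrist_force()); print(round(a,2),f[:2]@ux,f[2],get_opening())
    if np.linalg.norm(f)>45: print('STOP');break
save('scene','sc4.png'); print(get_time_s(),get_ee_pos(),[(x['at'],x['score']) for x in place_of('scene','handle_grip')])
E
```

```text
0 -6.77
0.001 4.62
hinge [ 0.56 -0.27] -0.0010989376237437176
0.1 5.42961631724875 -3.6181637013266337 0.01667019250480317
0.19 4.498812157664212 -5.577189013026512 0.017303417645749202
0.28 2.4013612912098847 -5.18626998396989 0.016939557000608597
0.37 -1.6506564306319909 -2.7330301536900445 0.017118314033564407
0.46 -5.80258234587145 -2.4132364303665557 0.01694025066591301
0.55 -10.149827322991026 0.6679040664451333 0.016906017272278966
0.64 -14.152308796929477 2.3025917322903195 0.016826932271977332
0.73 -18.575625587778994 10.545989134465 0.016718563003597496
0.82 -24.543177773300332 17.261987646857612 0.0170213469559765
0.91 -29.39533616318092 25.420715989449008 0.017289171487393173
1.0 -26.415131854697833 31.633938399731225 0.017251751898153214
1.09 -22.39383588278786 31.822323252321237 0.016673628028170625
1.18 -16.911385232291355 29.119727313799544 0.017293813707443102
1.27 -10.510701189199482 24.26361184740404 0.017087062215184773
1.36 -4.404403436818756 16.86428236703748 0.016710078919425626
1.45 -1.3061384864316559 11.881202997207872 0.01683683206240051
29.4583 [ 0.54 -0.28  0.39] []
```

View pics/sc4.png

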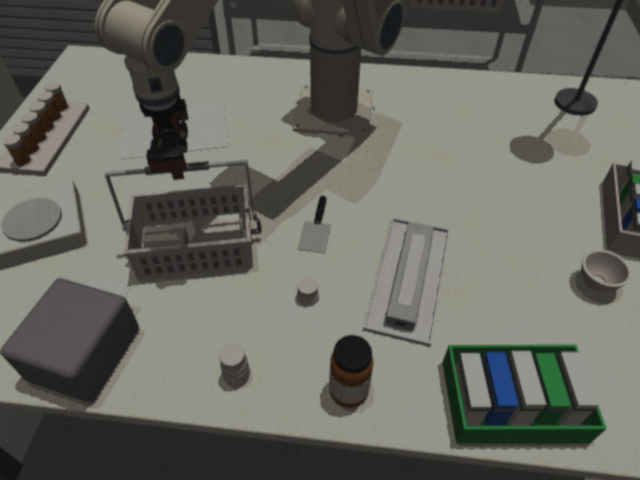

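```bash
python3 - <<'E'
from h import *
np.set_printoptions(precision=3,suppress=True)
p=np.array(get_ee_pos()); 
line_to([*(p[:2]+.012*ux),p[2]+.001],vel=.04)
print(np.array(get_wrist_force()))
gripper_to(.06); wait(.3); p=np.array(get_ee_pos()); print(get_wrist_force())
line_to([*p[:2],p[2]+.1],vel=.12); line_to([.42,-.42,p[2]+.1],vel=.25); wait(.5)
print(get_time_s(),get_wrist_force())
for cam in('scene','top'):
    im,d=save(cam,cam+'5.png')
    for q in ('handle_grip','handle_hinge','case','carton_a','ointment','spatula'): print(cam,q,[(np.round(a['at'],3).tolist(),round(a['score'],2)) for a in place_of(cam,q)[:2]])
E
```

```text
[-0.739 -4.246  4.945]
[-0.462 -0.427 -0.103]
33.5167 [ 0.033  0.562 -0.212]
scene handle_grip [([0.556, -0.27, 0.227], 0.81)]
scene handle_hinge [([0.552, -0.273, 0.088], 0.68)]
scene case [([0.599, 0.229, 0.004], 0.81)]
scene carton_a [([0.573, -0.331, 0.007], 0.94), ([0.539, -0.207, 0.007], 0.8)]
scene ointment [([0.676, 0.007, -0.0], 0.62), ([0.555, -0.272, 0.088], 0.26)]
scene spatula [([0.463, 0.002, 0.001], 0.95)]
top handle_grip [([0.555, -0.271, 0.23], 0.7)]
top handle_hinge [([0.555, -0.268, 0.089], 0.63)]
top case [([0.595, 0.227, 0.004], 0.67)]
top carton_a [([0.575, -0.333, 0.001], 0.74), ([0.536, -0.208, 0.008], 0.62)]
top ointment [([0.675, 0.008, 0.002], 0.77)]
top spatula [([0.46, 0.008, 0.004], 0.83)]
```

View pics/scene5.png

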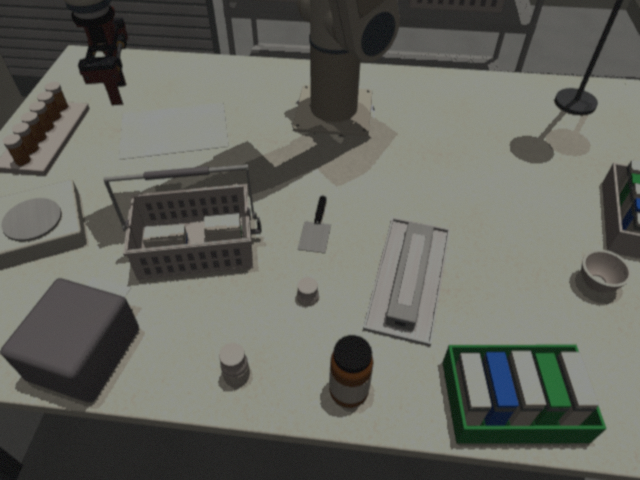

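The handle stands upright: its grip is at z 0.228, directly above the hinge. The case lies in the tray, and nothing else has moved.

```bash
python3 -c "
from bench import *
job_done()"
```

```text
the job is handed in; nothing more can be done
```

The job is done and handed in: the case lies in the tray and the basket's handle stands upright on its own. My last checks were at 33.5 s on the robot's clock, inside the 64 s limit.

- **Case:** I gripped it at its middle and lifted it level. I lowered it in 1 mm steps until it touched the tray floor, at a contact force of about 5 N. It lies flat and lid up, centred to within a few mm (origin about 0.597, 0.228, 0.004).
- **Handle:** I gripped the sleeve and swung it along its arc, pushed it almost to the stop, let go and moved the arm clear. The peak wrist force was about 39 N, against the 120 N limit. Afterwards both cameras put the grip at z 0.227–0.230, within a few mm of directly above the hinge, so it is fully upright.
- **Other items:** The cartons, jar and spatula show the same positions as at the start, to within about 6 mm or less, which is camera error. The wrist force is near zero, so the robot touches nothing.

No check failed. The only gaps were in detection: the networks missed the grip while the case or the gripper covered it, and missed the tray once when the arm hid it from the top camera. The scene camera still found the tray.

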